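# Sort the leftover bolts and nuts back into their bins

### The job

Sort the five loose fixings on the bench back into the three grey bins: each long bolt, short bolt and nut goes into the bin that has the same kind, of the same size, fixed as a sample on the shelf behind it. Each piece must end lying flat on the floor of its bin, beside and not on top of another, and the glue bottle and the tin are to be left standing where they are.

Things in the scene. Friction and masses are not known exactly. Their poses are not given: they have to be found in the camera images.
- long_a: A long loose steel hex bolt on its side: 103 mm long in all, round shank 20 mm thick, hex head 30 mm across flats, 13 mm thick. Origin on its centre line at half length, 13 mm above what it lies on; x points to the head, z up at the start. It rests on head and shank tip, so the shank slopes 3 degrees down from the head. Balance point about 7 mm from the origin towards the head
- long_b: Another long loose steel hex bolt on its side: 103 mm long in all, round shank 20 mm thick, hex head 30 mm across flats, 13 mm thick. Origin on its centre line at half length, 13 mm above what it lies on; x points to the head, z up at the start. It rests on head and shank tip, so the shank slopes 3 degrees down from the head. Balance point about 7 mm from the origin towards the head
- short_a: The short loose steel hex bolt on its side: 60 mm long in all, round shank 20 mm thick, hex head 30 mm across flats, 13 mm thick. Origin on its centre line at half length, 13 mm above what it lies on; x points to the head, z up at the start. It rests on head and shank tip, so the shank slopes 6 degrees down from the head. Balance point about 6 mm from the origin towards the head
- nut_a: A loose plain hex nut, as the other nut: 46 mm across flats, 53 mm across corners, 24 mm high, bore 31 mm, lying flat. Origin at its centre, 12 mm above what it lies on; z up; x is square to one pair of flats (the other pairs at 60 degree steps)
- nut_b: A loose plain hex nut, as the other nut: 46 mm across flats, 53 mm across corners, 24 mm high, bore 31 mm, lying flat. Origin at its centre, 12 mm above what it lies on; z up; x is square to one pair of flats (the other pairs at 60 degree steps)
- bin_long: Bin for long bolts: one of three grey open bins, fixed, 128 mm (x) by 138 mm (y) outside, 40 mm high, walls and floor 4 mm. Origin at the centre of its underside, x away from the robot, z up. Beyond its far (+x) wall a 44 mm white shelf level with the rim carries one fixed long bolt, the sample (tops out 72 mm above the bench), not to be taken
- bin_short: Bin for short bolts: one of three grey open bins, fixed, 128 mm (x) by 138 mm (y) outside, 40 mm high, walls and floor 4 mm. Origin at the centre of its underside, x away from the robot, z up. Beyond its far (+x) wall a 44 mm white shelf level with the rim carries one fixed short bolt, the sample (tops out 72 mm above the bench), not to be taken
- bin_nut: Bin for hex nuts: one of three grey open bins, fixed, 128 mm (x) by 138 mm (y) outside, 40 mm high, walls and floor 4 mm. Origin at the centre of its underside, x away from the robot, z up. Beyond its far (+x) wall a 44 mm white shelf level with the rim carries one fixed hex nut, the sample (tops out 64 mm above the bench), not to be taken
- glue_bottle: Bystander: loose white plastic bottle with a red cap, 54 mm thick, 150 mm tall, standing beside the bins on the left. Origin at the centre of its underside, z up
- tin: Bystander: loose tin with a paper label, 74 mm thick, 85 mm tall, standing beside the bins on the right. Origin at the centre of its underside, z up

How it is judged:
By the outcome, as a careful person would: the job done as asked, in the order asked, and still so for the second after the job is handed in, with the robot touching nothing.
It also fails if it takes over 120 s, if anything falls off the work surface, if the arm or the gripper's body presses on something with over 40 N, if the wrist force passes 120 N, or if a joint passes its speed limit or range.

### The arm

A 7-joint arm with a two-finger parallel gripper is mounted at the origin on the work surface. World frame = base frame: x ahead of the robot, y to its left, z up, the work surface at z = 0. Lengths are in m, angles in rad, forces in N, time in s.
With the tool pointing down it reaches from about 0.4 to 0.85 m from the base axis. Payload 10.4 kg.
Tool frame: the origin (TCP) lies between the finger pads; the fingertips stand 22 mm ahead of it and the grasp point (between the pads) lies 3 mm ahead of it; z points along the fingers, y is the line along which they close (so a half turn about z gives the same grasp; the last joint's range is limited). The gripper opens to 85 mm and grips with 20 to 120 N. Pads are 22 mm wide; open, the fingers measure 114 mm over their backs; the gripper's body (76 mm by 85 mm) begins 54 mm behind the grasp point. The pads swing forward as they close: fully open they stand 13 mm farther back than shut.
Start: joints at [1.308, 0.332, -0.065, 1.46, 0.022, 1.35, -0.088], TCP at [0.148, -0.607, 0.253] pointing down, gripper open.
Joint ranges: [-2.6, 2.6], [-0.5, 2.12], [-1.47, 1.34], [0.16, 2.42], [-1.27, 4.41], [0.06, 2.06], [-2.6, 2.6]. Speed limits (rad/s): [2.22, 2.22, 2.79, 2.79, 3.14, 3.14, 3.14].

### API

Orientations are given as a unit quaternion [x, y, z, w].
In Python, from station import ctrl gives the robot as it stands.
- The arm moves only by the tool pendant, called as name(argument=value, ...), one argument or row to a line, values as JSON. Schema: {"type":"object","properties":{"rows":{"type":"object","properties":{"ticks":{"type":"array","items":{"type":"array","items":{"type":"number"},"minItems":7,"maxItems":7},"minItems":1,"maxItems":10}},"additionalProperties":false,"required":["ticks"]},"grip_n":{"type":"number"},"only":{"type":"string"},"quiet":{"type":"boolean"},"lines":{"type":"string"}},"required":["rows"],"additionalProperties":false}. rows is an object whose key "ticks" holds a list of rows, 1 to 10 of them, each of 7 numbers: dx, dy, dz in m, then a rotation vector rx, ry, rz in rad, then the finger opening in m; each row shifts and turns the commanded pose from where the row before left it, along the tool's axes as they then stand; what a row does not reach is not made up. A row lasts 1/8 s, in which the tool goes at most 0.0625 m and 0.188 rad, less where a joint would pass 70% of its speed; a pose out of reach is approached as far as the arm can. The fingers move at their own pace and stop on an object; grip_n is the grip in N (left out, the last holds). Time passes only in rows, so rows that do not move let the fingers close. The tool returns the time, the measured TCP pose, the force, the opening and the grip force at its end. only (a regular expression) keeps the lines of the reply that match it, lines (a string "A,B") keeps lines A to B, and quiet returns only ok. Input that does not fit is refused with a message, and nothing moves.
- ctrl.state(): the state, without advancing time (a new reading comes with each control period).
- ctrl.camera(name): name is "side" or "top" or "wrist"; returns the picture (400x640x3 uint8, red, green, blue); there is no depth.
- ctrl.camera_model(name): a dict with "camera_matrix" (3x3 intrinsics, pixels), "D" ([k1, k2, p1, p2, k3] as OpenCV has them; the pictures are not rectified), "pose" (4x4, takes a point from camera to world coordinates). Camera axes: x right, y down, z forward; pixel columns grow to the right and rows downward; lengths in m; the calibration is good to about 2 mm. A picture is of the moment at which its call begins: read the wrist's pose just before it. camera_model takes no time and is no camera call; for the wrist camera it gives the pose at the moment of the call.
- ctrl.sign_off(): hands the job in; it is judged then, once.
The state is a dict: "time": time; "q": joint angles; "qd": joint speeds; "effort": joint torques, N m; "tcp_pos": TCP position; "tool_rot": TCP orientation; "wrist_force": force on the tool from outside, world axes, zero at the start; "torque": the same for the moment, N m; "grip_width": finger opening in m; "gripper_force": force on a finger pad.
Only numpy, scipy, OpenCV 4.12 (cv2) and the standard library are available. Lean on these libraries where they do the work, as an engineer would, in place of code of your own. Each camera call takes 0.05 s, during which the arm holds its last target. There are 200 camera calls.

## Working session

There is one attempt and no reset: what is moved stays moved. The work goes in short steps, Python scripts to look and compute and a tool call to move; the robot and the scene stay as the last step left them, time stands still between calls to the robot, and variables do not carry over. Pictures are saved under pics/ and viewed, at most 14 in all, crops included, and the job is handed in when it is done.

```bash
ls; mkdir -p pics
```

Run:
```python
from station import ctrl
import cv2,numpy as np
np.set_printoptions(precision=4,suppress=True)
for n in("top","side"):
    cv2.imwrite(f"pics/{n}0.png",ctrl.camera(n)[...,::-1])
    m=ctrl.camera_model(n);print(n,m)
s=ctrl.state();print(s)
```

```text
pics
station.py
top {'camera_matrix': array([[471.0184,   0.    , 318.9382],
       [  0.    , 471.0184, 187.5226],
       [  0.    ,   0.    ,   1.    ]]), 'D': array([0.0068, 0.    , 0.    , 0.    , 0.    ]), 'pose': array([[ 0.1117, -0.9704,  0.2144,  0.2734],
       [-0.9937, -0.1087,  0.0255, -0.0216],
       [-0.0014, -0.2159, -0.9764,  1.1391],
       [ 0.    ,  0.    ,  0.    ,  1.    ]])}
side {'camera_matrix': array([[483.621 ,   0.    , 318.7048],
       [  0.    , 483.621 , 204.692 ],
       [  0.    ,   0.    ,   1.    ]]), 'D': array([-0.137,  0.   ,  0.   ,  0.   ,  0.   ]), 'pose': array([[-0.9579, -0.1866,  0.2184,  0.2665],
       [-0.2872,  0.6358, -0.7165,  0.867 ],
       [-0.0052, -0.749 , -0.6626,  0.8246],
       [ 0.    ,  0.    ,  0.    ,  1.    ]])}
{'time': 0.1, 'q': array([ 1.3084,  0.3328, -0.0647,  1.4609,  0.0216,  1.3499, -0.0884]), 'qd': array([-0.0022, -0.0014,  0.0005, -0.0008, -0.0012,  0.0001,  0.0009]), 'effort': array([  0.0019, -62.6744,   0.0495, -39.243 ,   0.0164,   0.007 ,
         0.    ]), 'tcp_pos': array([ 0.1484, -0.6068,  0.2526]), 'tool_rot': array([ 0.9928,  0.1197, -0.0001, -0.0006]), 'wrist_force': array([0.2994, 1.1211, 0.8347]), 'torque': array([0.0122, 0.0084, 0.0208]), 'gripper_force': 0.0, 'grip_width': 0.08521886146108278}
```

View pics/top0.png

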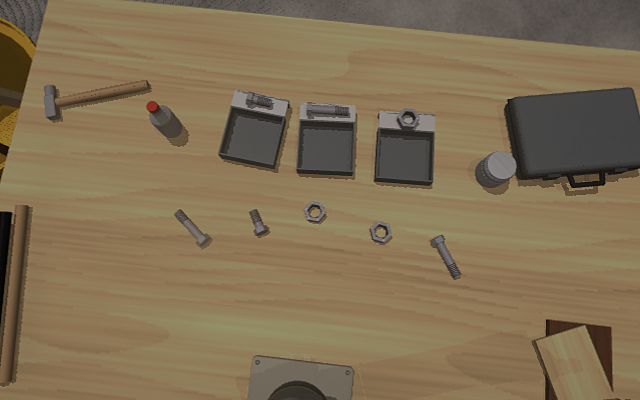

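View pics/side0.png

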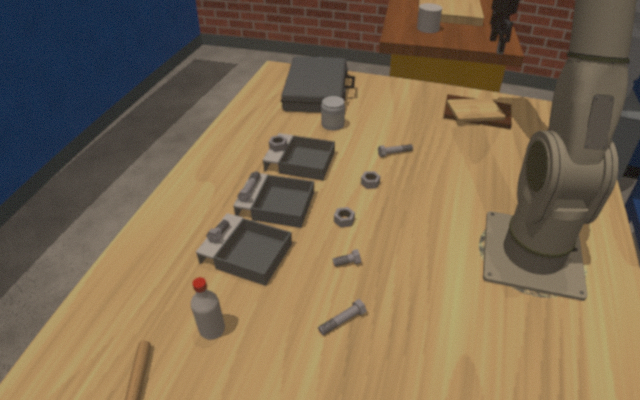

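The top view shows three bins. Going by their samples, left (255,138) is short, middle (327,148) is long and right (405,155) is nut. The loose pieces are a long bolt at (192,228), a short bolt at (259,222), nuts at (315,212) and (381,232), and a long bolt at (446,257). I'll enlarge the bench and bins.

Create h.py:
```python
from station import ctrl
import cv2,numpy as np
from scipy.spatial.transform import Rotation as R
np.set_printoptions(precision=4,suppress=True)
def world(m,pts,z):
    n=cv2.undistortPoints(np.array(pts,float).reshape(-1,1,2),m["camera_matrix"],m["D"]).reshape(-1,2)
    d=np.c_[n,np.ones(len(n))]@m["pose"][:3,:3].T; o=m["pose"][:3,3]
    z=np.broadcast_to(z,len(n))
    return o+d*((z-o[2])/d[:,2])[:,None]
def crop(src,x,y,w,h,k,out):
    cv2.imwrite(out,cv2.resize(cv2.imread(src)[y:y+h,x:x+w],None,fx=k,fy=k,interpolation=cv2.INTER_CUBIC))
def delta(x,y,z,yaw=None):
    """tool-frame shift to world point (grasp-down), and rz to put tool y (closing line) at heading yaw"""
    s=ctrl.state();r=R.from_quat(s["tool_rot"]);t=r.inv().apply(np.array([x,y,z])-s["tcp_pos"])
    print("tcp",s["tcp_pos"],"tool shift",t,"t",s["time"])
    if yaw is not None:
        Y=r.as_matrix()[:,1];c=np.arctan2(Y[1],Y[0])
        d=(yaw-c+np.pi/2)%np.pi-np.pi/2
        print("rz tool",-d,"q7",s["q"][6], "tool z",r.as_matrix()[:,2])
```

Run:
```python
from h import *
crop("pics/top0.png",165,190,160,70,5,"pics/c1.png")
crop("pics/top0.png",325,210,150,80,5,"pics/c2.png")
crop("pics/top0.png",210,80,240,120,3.3,"pics/c3.png")
```

```text
(no output)
```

View pics/c1.png

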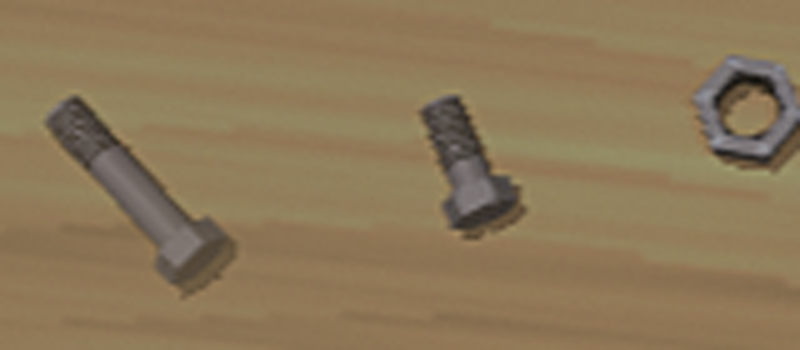

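View pics/c2.png

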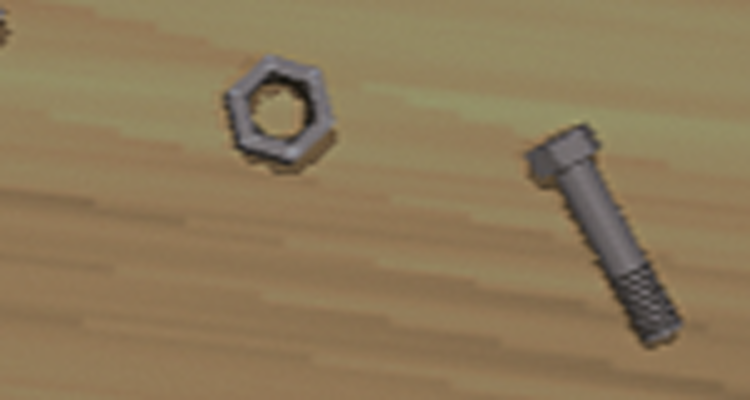

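View pics/c3.png

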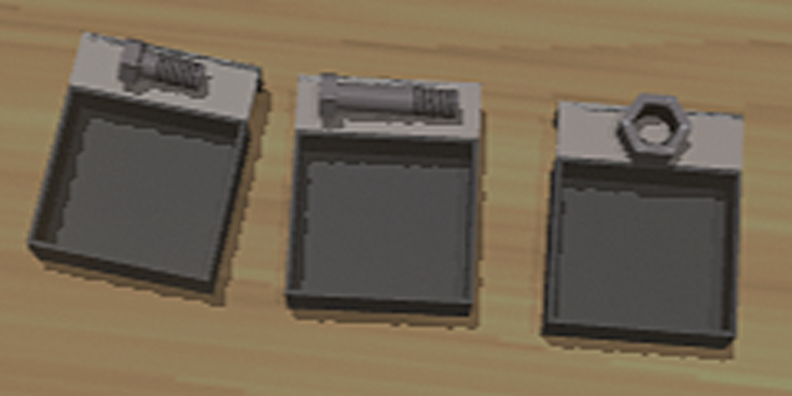

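The crops show heads, tips and rim corners clearly, and I read those positions off by eye. Next I convert them to world coordinates and check them against the given sizes.

Create meas.py:
```python
from h import *
m=ctrl.camera_model("top")
f=lambda pts,o,k:[(o[0]+(x+.5)/k-.5,o[1]+(y+.5)/k-.5) for x,y in pts]
a=(165,190);b=(325,210)
for n,tip,hj,o,L,hz in(("long_a",(61,108),(175,232),a,.103,.0145),("short_a",(440,100),(471,174),a,.06,.0145),("long_b",(663,333),(577,174),b,.103,.0145)):
    T,H=world(m,f([tip,hj],o,5),[.0105,hz]); u=(H-T)[:2];d=np.linalg.norm(u);u/=d
    mid=(T+H)[:2]/2; org=mid+u*.0065
    print(n,"len",d,"expect",L-.013,"origin",org,"head yaw",np.arctan2(u[1],u[0]),"grasp",org+u*.004)
for n,c,o,th in(("nut_L",(750,105),a,38),("nut_R",(281,107),b,44)):
    C=world(m,f([c],o,5),.024)[0]
    ang=[]
    for q in(0,60,120):
        t=np.radians(th+q);w=world(m,f([(c[0]+50*np.cos(t),c[1]+50*np.sin(t))],o,5),.024)[0]-C
        ang.append(np.arctan2(w[1],w[0]))
    print(n,C,"flat normals",np.array(ang))
for n,p in(("short",[(30,243),(212,290),(248,125),(68,88)]),("long",[(288,295),(472,303),(477,140),(297,132)]),("nut",[(543,326),(738,337),(742,170),(553,163)])):
    P=world(m,f(p,(210,80),3.3),.04)[:,:2]
    ux=P[2]+P[3]-P[0]-P[1];uy=P[0]+P[3]-P[1]-P[2]
    print("bin",n,P.mean(0),"x size",np.linalg.norm(ux)/2,"y",np.linalg.norm(uy)/2,"yaw",np.arctan2(ux[1],ux[0]),np.arctan2(-uy[0],uy[1]))
```

```bash
python3 meas.py
```

```text
long_a len 0.08511898213682964 expect 0.09 origin [0.3934 0.306 ] head yaw -2.2536406811532896 grasp [0.3908 0.3029]
short_a len 0.040320598461104286 expect 0.047 origin [0.4257 0.1482] head yaw -2.605940080455522 grasp [0.4223 0.1462]
long_b len 0.08304721933462178 expect 0.09 origin [ 0.3853 -0.3131] head yaw 0.5771709665357079 grasp [ 0.3886 -0.3109]
nut_L [0.4607 0.0115 0.024 ] flat normals [-2.1279  3.1176  2.0713]
nut_R [ 0.4295 -0.1503  0.024 ] flat normals [-2.2429  2.9834  1.9608]
bin short [0.6252 0.1847] x size 0.12679885230479537 y 0.1391980321157468 yaw -0.0761139736476006 -0.1249537723042657
bin long [0.6214 0.0021] x size 0.1259070178493439 y 0.13455553445592475 yaw 0.06765349559642743 0.06549967670687677
bin nut [ 0.6187 -0.1908] x size 0.12651793705012954 y 0.1409023984673729 yaw 0.031959209637929864 0.06268191413214172
```

```bash
python3 -c "
from h import *
delta(.388,-.311,.12,.577+np.pi/2)"
```

```text
tcp [ 0.1484 -0.6068  0.2526] tool shift [ 0.3031 -0.2302  0.1329] t 0.1
rz tool -0.3370961780774113 q7 -0.08843211330043343 tool z [-0.0004  0.0012 -1.    ]
```

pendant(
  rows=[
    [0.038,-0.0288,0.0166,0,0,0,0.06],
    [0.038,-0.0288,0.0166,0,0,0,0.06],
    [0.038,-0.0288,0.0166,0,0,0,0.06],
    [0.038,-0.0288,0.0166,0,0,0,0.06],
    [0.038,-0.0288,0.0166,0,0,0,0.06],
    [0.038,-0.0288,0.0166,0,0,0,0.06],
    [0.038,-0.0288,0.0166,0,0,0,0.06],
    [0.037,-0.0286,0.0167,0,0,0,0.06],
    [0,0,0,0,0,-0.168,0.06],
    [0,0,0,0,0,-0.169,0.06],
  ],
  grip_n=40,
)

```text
refused: rows: the value is not of type 'object' (schema: type "object"). Nothing was moved.
```

Nothing moved. I misread the format; it is an object with the rows under "ticks". Resending.

pendant(
  rows={"ticks":[[0.038,-0.0288,0.0166,0,0,0,0.06],[0.038,-0.0288,0.0166,0,0,0,0.06],[0.038,-0.0288,0.0166,0,0,0,0.06],[0.038,-0.0288,0.0166,0,0,0,0.06],[0.038,-0.0288,0.0166,0,0,0,0.06],[0.038,-0.0288,0.0166,0,0,0,0.06],[0.038,-0.0288,0.0166,0,0,0,0.06],[0.037,-0.0286,0.0167,0,0,0,0.06],[0,0,0,0,0,-0.168,0.06],[0,0,0,0,0,-0.169,0.06]]},
  grip_n=40,
)

```text
time: 1.35
tcp_pos: [0.3883, -0.3107, 0.1199]
tool_rot: [0.958, 0.288, -0.0, -0.0]
wrist_force: [-0.3, 0.2, 0.3]
grip_width: 0.0599
gripper_force: 0.0
```

Run:
```python
from h import *
delta(.388,-.311,.025,.577+np.pi/2)
cv2.imwrite("pics/w1.png",ctrl.camera("wrist")[...,::-1])
m=ctrl.camera_model("wrist")
# project predicted grasp, tip, head
u=np.array([np.cos(.577),np.sin(.577)]);g=np.array([.3853,-.3131])
P=np.array([[*(g+u*k),z] for k,z in((.0385,.0145),(-.0515,.0105))])
c=np.linalg.inv(m["pose"]);print(cv2.projectPoints(P,cv2.Rodrigues(c[:3,:3])[0],c[:3,3],m["camera_matrix"],m["D"])[0].reshape(-1,2))
```

```text
tcp [ 0.3883 -0.3107  0.1199] tool shift [-0.0003  0.0002  0.0949] t 1.35
rz tool 0.006873707924238026 q7 -0.470820233546983 tool z [-0.0008  0.0006 -1.    ]
[[317.8903 158.6694]
 [316.2022 270.5556]]
```

View pics/w1.png

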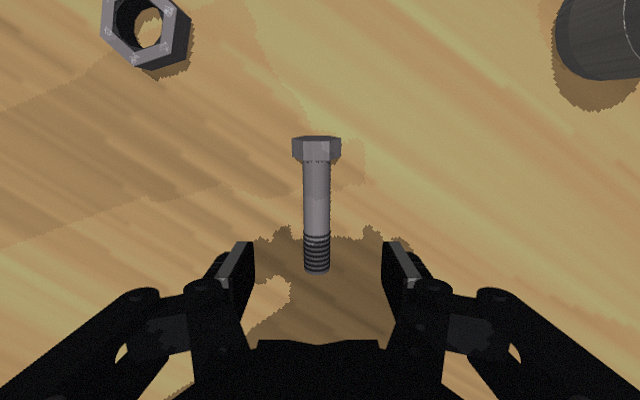

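The wrist view shows long_b lined up with the fingers. The head joint is at (316,160) and the tip at (316,272), both within 2 px of prediction, so I grasp.

pendant(
  rows={"ticks":[[0,0,0.05,0,0,0,0.06],[0,0,0.045,0,0,0,0.06],[0,0,0,0,0,0,0.0],[0,0,0,0,0,0,0.0],[0,0,0,0,0,0,0.0],[0,0,0,0,0,0,0.0],[0,0,0,0,0,0,0.0],[0,0,-0.05,0,0,0,0.0],[0,0,-0.06,0,0,0,0.0]]},
  grip_n=60,
)

```text
time: 2.52
tcp_pos: [0.3874, -0.3111, 0.1365]
tool_rot: [0.959, 0.284, -0.0, -0.001]
wrist_force: [1.9, -1.8, -2.4]
grip_width: 0.0177
gripper_force: 59.4
```

Run:
```python
from h import *
yaw=.067; c=np.array([.6214,.0021]); 
# place at bin y=-29, grasp 4mm (+3) head-side of origin
x=np.array([np.cos(yaw),np.sin(yaw)]);y=np.array([-x[1],x[0]])
p=c+x*.004-y*.029;print(p)
delta(*p,.13,yaw+np.pi/2)
```

```text
[ 0.6273 -0.0266]
tcp [ 0.3874 -0.3111  0.1365] tool shift [ 0.3562 -0.1077  0.0066] t 2.525
rz tool 0.5096865698824358 q7 -0.4692769660468563 tool z [-0.0012  0.0011 -1.    ]
```

pendant(
  rows={"ticks":[[0.0509,-0.0154,0,0,0,0,0],[0.0509,-0.0154,0,0,0,0,0],[0.0509,-0.0154,0,0,0,0,0],[0.0509,-0.0154,0,0,0,0,0],[0.0509,-0.0154,0,0,0,0,0],[0.0509,-0.0154,0,0,0,0,0],[0.0508,-0.0153,0,0,0,0,0],[0,0,0,0,0,0.17,0],[0,0,0,0,0,0.17,0],[0,0,0,0,0,0.17,0]]},
)

```text
time: 3.78
tcp_pos: [0.6279, -0.0271, 0.1358]
tool_rot: [1.0, 0.03, 0.0, 0.0]
wrist_force: [0.4, 0.5, -2.2]
grip_width: 0.0176
gripper_force: 59.8
```

Run:
```python
from h import *
delta(.6273,-.0266,.031,.067+np.pi/2)
cv2.imwrite("pics/w2.png",ctrl.camera("wrist")[...,::-1])
```

```text
tcp [ 0.6279 -0.0271  0.1358] tool shift [-0.0006 -0.0006  0.1048] t 3.775
rz tool -0.006051787247287166 q7 -1.6842141039538159 tool z [ 0.0001 -0.0003 -1.    ]
```

View pics/w2.png

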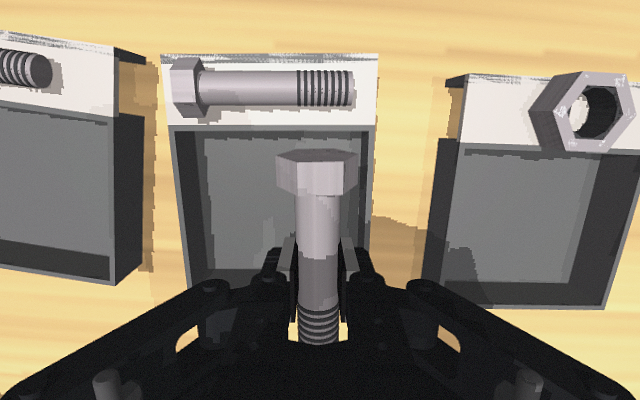

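Bolt held straight, head away from the robot. The long bin's far rim corners are at about (168,127) and (376,127). I'll check those, and the nut bin's far-left corner at (447,140), against the top-view bin pose.

Run:
```python
from h import *
m=ctrl.camera_model("wrist")
w=world(m,[(168,127),(376,127),(190,282),(459,142),(436,308),(603,309),(113,118),(113,286)],.04);print(w)
d=w[0]-w[1];yaw=np.arctan2(-d[0],d[1]);x=np.array([np.cos(yaw),np.sin(yaw)])
print("w",np.linalg.norm(d),"yaw",yaw,"centre",(w[0]+w[1])[:2]/2-x*.064)
d=w[4]-w[5];yaw=np.arctan2(-d[0],d[1]);x=np.array([np.cos(yaw),np.sin(yaw)]);print("nut",np.linalg.norm(d),yaw,(w[4]+w[5])[:2]/2+x*.064)
```

```text
[[ 0.6807  0.0754  0.04  ]
 [ 0.6878 -0.0633  0.04  ]
 [ 0.5655  0.0667  0.04  ]
 [ 0.6811 -0.1205  0.04  ]
 [ 0.5528 -0.1244  0.04  ]
 [ 0.557  -0.2609  0.04  ]
 [ 0.6849  0.1123  0.04  ]
 [ 0.5583  0.1271  0.04  ]]
w 0.138887501644113 yaw 0.05087589076138726 centre [0.6203 0.0028]
nut 0.13652089460137926 0.030335204292067146 [ 0.6189 -0.1907]
```

pendant(
  rows={"ticks":[[-0.0005,0,0.05,0,0,0,0],[-0.0005,0,0.04,0,0,0,0],[0,0,0.015,0,0,0,0],[0,0,0,0,0,0,0],[0,0,0,0,0,0,0.03],[0,0,0,0,0,0,0.03],[0,0,0,0,0,0,0.03],[0,0,-0.05,0,0,0,0.03],[0,0,-0.06,0,0,0,0.06]]},
)

```text
time: 4.95
tcp_pos: [0.6262, -0.0271, 0.1409]
tool_rot: [0.999, 0.034, -0.001, -0.0]
wrist_force: [1.2, -0.8, -0.2]
grip_width: 0.047
gripper_force: 0.0
```

Run:
```python
from h import *
delta(.391,.303,.13,-2.2536+np.pi/2)
```

```text
tcp [ 0.6262 -0.0271  0.1409] tool shift [-0.2125 -0.3451  0.0115] t 4.95
rz tool -0.8209473616922316 q7 -1.676669768947694 tool z [-0.0023  0.0003 -1.    ]
```

pendant(
  rows={"ticks":[[0,0,0,0,0,-0.164,0.06],[0,0,0,0,0,-0.164,0.06],[0,0,0,0,0,-0.164,0.06],[0,0,0,0,0,-0.164,0.06],[0,0,0,0,0,-0.165,0.06]]},
)

```text
time: 5.58
tcp_pos: [0.627, -0.0271, 0.1406]
tool_rot: [0.902, 0.432, 0.0, 0.0]
wrist_force: [-0.7, -0.0, 0.9]
grip_width: 0.0598
gripper_force: 0.0
```

pendant(
  rows={"ticks":[[0.0154,-0.0558,0.0015,0,0,0,0.06],[0.0154,-0.0558,0.0015,0,0,0,0.06],[0.0154,-0.0558,0.0015,0,0,0,0.06],[0.0154,-0.0558,0.0015,0,0,0,0.06],[0.0154,-0.0558,0.0015,0,0,0,0.06],[0.0154,-0.0558,0.0015,0,0,0,0.06],[0.0154,-0.0558,0.0015,0,0,0,0.06],[0,0,0,0,0,0,0.06]]},
)

```text
time: 6.58
tcp_pos: [0.3889, 0.307, 0.1305]
tool_rot: [0.901, 0.433, 0.0, -0.001]
wrist_force: [1.1, -0.7, -0.4]
grip_width: 0.0599
gripper_force: 0.0
```

Run:
```python
from h import *
delta(.391,.303,.025,-2.2536+np.pi/2)
cv2.imwrite("pics/w3.png",ctrl.camera("wrist")[...,::-1])
cv2.imwrite("pics/top1.png",ctrl.camera("top")[...,::-1])
m=ctrl.camera_model("wrist")
u=np.array([np.cos(-2.2536),np.sin(-2.2536)]);g=np.array([.3934,.306])
P=np.array([[*(g+u*k),z] for k,z in((.0385,.0145),(-.0515,.0105))])
c=np.linalg.inv(m["pose"]);print(cv2.projectPoints(P,cv2.Rodrigues(c[:3,:3])[0],c[:3,3],m["camera_matrix"],m["D"])[0].reshape(-1,2))
```

```text
tcp [0.3889 0.307  0.1305] tool shift [-0.0019  0.0042  0.1055] t 6.575
rz tool 0.00770763065453961 q7 -1.6017955447272645 tool z [ 0.0002  0.0015 -1.    ]
[[315.8664 244.8161]
 [315.8839 129.5438]]
```

View pics/w3.png

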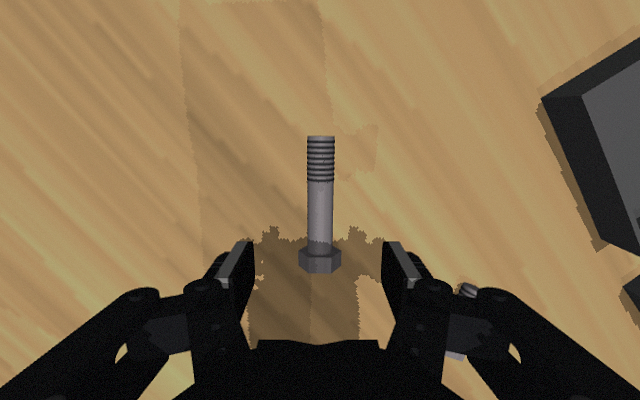

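View pics/top1.png

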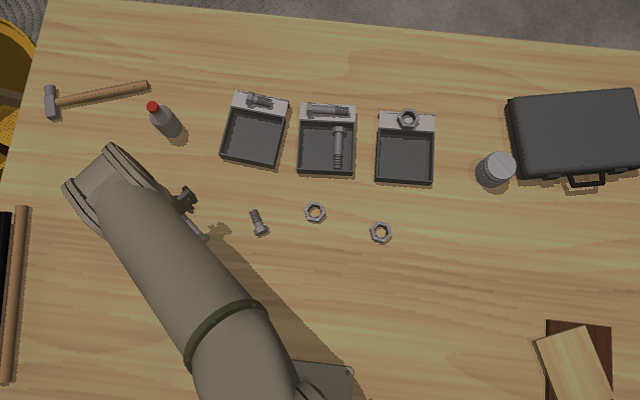

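The top view shows long_b in the middle bin with its head at (339,130). The wrist view puts long_a's head joint at (320,248) and tip at (320,136), slightly off prediction, so I recompute from those pixels.

Run:
```python
from h import *
m=ctrl.camera_model("wrist")
H,T=world(m,[(320,248),(320,136)],[.0145,.0105]);u=(H-T)[:2];d=np.linalg.norm(u);u/=d
o=(H+T)[:2]/2+u*.0065;print(d,o,np.arctan2(u[1],u[0]))
delta(*(o+u*.006),.025,np.arctan2(u[1],u[0])+np.pi/2)
m=ctrl.camera_model("top")
W=world(m,[(339,127),(338,170)],[.02,.014]);print("long_b ends",W)
```

```text
0.08806115231871207 [0.3935 0.3011] -2.250632249981447
tcp [0.392  0.3031 0.13  ] tool shift [-0.0066  0.0024  0.105 ] t 6.675
rz tool -0.0017802505265787083 q7 -1.5996874909625427 tool z [ 0.0005 -0.0003 -1.    ]
long_b ends [[ 0.6789 -0.025   0.02  ]
 [ 0.5696 -0.034   0.014 ]]
```

pendant(
  rows={"ticks":[[-0.003,0,0.05,0,0,0,0.06],[0,0,0.045,0,0,0,0.06],[0,0,0.01,0,0,0,0.06],[0,0,0,0,0,0,0],[0,0,0,0,0,0,0],[0,0,0,0,0,0,0],[0,0,0,0,0,0,0],[0,0,-0.05,0,0,0,0],[0,0,-0.06,0,0,0,0],[0,0,0,0,0,0,0]]},
)

```text
time: 7.92
tcp_pos: [0.3923, 0.3025, 0.14]
tool_rot: [0.903, 0.429, 0.004, 0.0]
wrist_force: [-0.3, -0.3, -3.5]
grip_width: 0.0175
gripper_force: 60.0
```

Run:
```python
from h import *
yaw=.058; c=np.array([.6208,.0025]); 
x=np.array([np.cos(yaw),np.sin(yaw)]);y=np.array([-x[1],x[0]])
p=c-x*.005+y*.030;print(p)
delta(*p,.13,yaw+np.pi/2)
```

```text
[0.6141 0.0322]
tcp [0.3923 0.3025 0.14  ] tool shift [-0.0698  0.3426  0.0108] t 7.925
rz tool 0.8297854027740188 q7 -1.5925909221255417 tool z [ 0.0081  0.0035 -1.    ]
```

pendant(
  rows={"ticks":[[-0.0115,0.0571,0.001,0,0,0,0],[-0.0115,0.0571,0.001,0,0,0,0],[-0.0115,0.0571,0.001,0,0,0,0],[-0.0115,0.0571,0.001,0,0,0,0],[-0.0115,0.0571,0.001,0,0,0,0],[-0.0115,0.0571,0.001,0,0,0,0],[0,0,0,0,0,0.166,0],[0,0,0,0,0,0.166,0],[0,0,0,0,0,0.166,0],[0,0,0,0,0,0.166,0]]},
)

```text
time: 9.18
tcp_pos: [0.6119, 0.0307, 0.1284]
tool_rot: [0.994, 0.109, -0.0, 0.0]
wrist_force: [0.1, 0.2, -2.7]
grip_width: 0.0178
gripper_force: 59.7
```

pendant(
  rows={"ticks":[[0,0,0,0,0,0.166,0],[0,0,0,0,0,0,0],[0,0,0,0,0,0,0]]},
)

```text
time: 9.55
tcp_pos: [0.6121, 0.0309, 0.1287]
tool_rot: [1.0, 0.031, -0.0, 0.0]
wrist_force: [-0.3, -0.6, -3.4]
grip_width: 0.0174
gripper_force: 59.8
```

Run:
```python
from h import *
cv2.imwrite("pics/w4.png",ctrl.camera("wrist")[...,::-1])
delta(.616,.0323,.031,.058+np.pi/2)
```

```text
tcp [0.6122 0.0309 0.1288] tool shift [ 0.0039 -0.0012  0.0978] t 9.6
rz tool 0.002913934664519502 q7 -1.790413137707322 tool z [-0.0002 -0.0002 -1.    ]
```

View pics/w4.png

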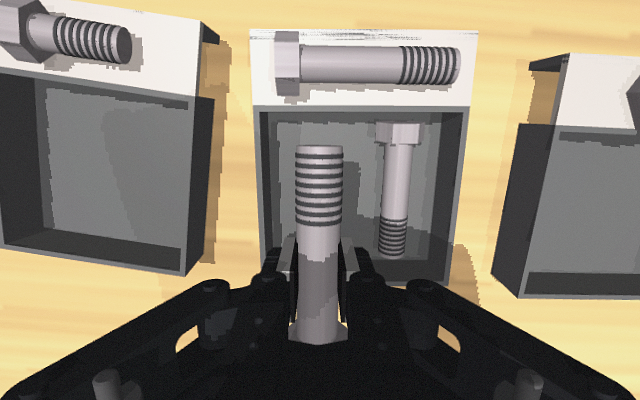

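long_b lies flat in the long bin, with its head at (398,130) just clear of the far wall. The held long_a has its tip at about (319,148) and its head rear at (318,342).

Run:
```python
from h import *
m=ctrl.camera_model("wrist")
print(world(m,[(319,148),(318,325),(398,124),(392,255),(262,108),(470,108)],[.125,.127,.02,.014,.04,.04]))
```

```text
[[ 0.6657  0.0331  0.125 ]
 [ 0.5873  0.0287  0.127 ]
 [ 0.6749 -0.0225  0.02  ]
 [ 0.5723 -0.0322  0.014 ]
 [ 0.6798  0.0698  0.04  ]
 [ 0.6882 -0.0623  0.04  ]]
```

pendant(
  rows={"ticks":[[0.0045,-0.001,0.05,0,0,0,0],[0,0,0.035,0,0,0,0],[0,0,0.013,0,0,0,0],[0,0,0,0,0,0,0],[0,0,0,0,0,0,0.03],[0,0,0,0,0,0,0.03],[0,0,0,0,0,0,0.03],[0,0,-0.05,0,0,0,0.03],[0,0,-0.06,0,0,0,0.06]]},
)

```text
time: 10.72
tcp_pos: [0.616, 0.0321, 0.1413]
tool_rot: [1.0, 0.029, -0.001, -0.0]
wrist_force: [0.2, -0.4, 0.7]
grip_width: 0.0471
gripper_force: 0.0
```

Run:
```python
from h import *
delta(.4223,.1462,.13,-2.606+np.pi/2)
```

```text
tcp [0.616  0.0321 0.1413] tool shift [-0.1867 -0.1251  0.0118] t 10.725
rz tool -0.47752409885949554 q7 -1.7909942435779527 tool z [-0.0024  0.0001 -1.    ]
```

pendant(
  rows={"ticks":[[-0.0467,-0.0313,0.003,0,0,0,0.06],[-0.0467,-0.0313,0.003,0,0,0,0.06],[-0.0467,-0.0313,0.003,0,0,0,0.06],[-0.0467,-0.0313,0.003,0,0,0,0.06],[0,0,0,0,0,-0.159,0.06],[0,0,0,0,0,-0.159,0.06],[0,0,0,0,0,-0.159,0.06],[0,0,0,0,0,0,0.06],[0,0,0,0,0,0,0.06]]},
)

```text
time: 11.85
tcp_pos: [0.4231, 0.1464, 0.129]
tool_rot: [0.965, 0.263, 0.0, 0.0]
wrist_force: [-0.1, -0.0, 0.3]
grip_width: 0.0598
gripper_force: 0.0
```

Run:
```python
from h import *
delta(.4223,.1462,.025,-2.606+np.pi/2)
a=ctrl.camera("wrist");b=ctrl.camera("top")
cv2.imwrite("pics/w5.png",np.vstack([a,b[80:200,150:470].repeat(2,0).repeat(2,1)[:200]])[...,::-1])
```

```text
tcp [0.4231 0.1464 0.129 ] tool shift [-0.0008 -0.0002  0.104 ] t 11.85
rz tool -0.004273843777933495 q7 -1.5325482498446512 tool z [ 0.0003 -0.0001 -1.    ]
```

View pics/w5.png

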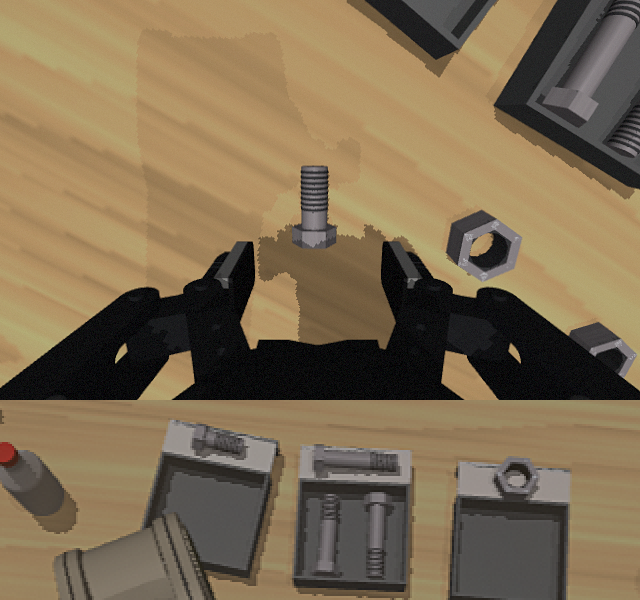

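Both long bolts lie flat side by side in the middle bin. The wrist view shows short_a's head joint at (314,228) and tip at (314,166), with nut_L's top face around (489,248).

Run:
```python
from h import *
m=ctrl.camera_model("wrist")
H,T=world(m,[(314,228),(314,166)],[.0150,.0110]);u=(H-T)[:2];d=np.linalg.norm(u);u/=d
o=(H+T)[:2]/2+u*.0065;print(d,o,np.arctan2(u[1],u[0]))
delta(*(o+u*.004),.025,np.arctan2(u[1],u[0])+np.pi/2)
print(world(m,[(490,248)],.024))
```

```text
0.04822219537545064 [0.4196 0.1469] -2.6109712203480733
tcp [0.4231 0.1464 0.1289] tool shift [-0.0068 -0.0022  0.1039] t 11.95
rz tool 0.0019535602144016284 q7 -1.5313716060749523 tool z [ 0.0001 -0.0001 -1.    ]
[[0.4621 0.0139 0.024 ]]
```

pendant(
  rows={"ticks":[[-0.006,-0.002,0.05,0,0,0,0.06],[0,0,0.045,0,0,0,0.06],[0,0,0.009,0,0,0,0.06],[0,0,0,0,0,0,0],[0,0,0,0,0,0,0],[0,0,0,0,0,0,0],[0,0,0,0,0,0,0],[0,0,-0.05,0,0,0,0],[0,0,-0.06,0,0,0,0],[0,0,0,0,0,0,0]]},
)

```text
time: 13.2
tcp_pos: [0.4196, 0.1461, 0.1399]
tool_rot: [0.964, 0.264, 0.005, 0.001]
wrist_force: [0.7, -0.3, -1.3]
grip_width: 0.0177
gripper_force: 59.5
```

Run:
```python
from h import *
delta(.623,.186,.13,-.11+np.pi/2)
```

```text
tcp [0.4196 0.1461 0.1399] tool shift [0.1952 0.0692 0.0119] t 13.2
rz tool 0.6445284248067722 q7 -1.5176971856968267 tool z [ 0.0093  0.001  -1.    ]
```

pendant(
  rows={"ticks":[[0.0488,0.0173,0.001,0,0,0,0],[0.0488,0.0173,0.001,0,0,0,0],[0.0488,0.0173,0.001,0,0,0,0],[0.0488,0.0173,0.001,0,0,0,0],[0,0,0,0,0,0.161,0],[0,0,0,0,0,0.161,0],[0,0,0,0,0,0.161,0],[0,0,0,0,0,0.161,0],[0,0,0,0,0,0,0],[0,0,0,0,0,0,0]]},
)

```text
time: 14.45
tcp_pos: [0.6199, 0.185, 0.1307]
tool_rot: [0.999, -0.053, -0.0, 0.0]
wrist_force: [-0.2, -0.2, -1.8]
grip_width: 0.018
gripper_force: 59.5
```

```bash
python3 -c "
from h import *
delta(.623,.186,.032,-.11+np.pi/2)"
```

```text
tcp [0.6199 0.185  0.1307] tool shift [ 0.003  -0.0014  0.0987] t 14.45
rz tool 0.004339895887568446 q7 -2.204421746396778 tool z [-0.0002 -0.0003 -1.    ]
```

pendant(
  rows={"ticks":[[0.003,-0.001,0.05,0,0,0,0],[0,0,0.035,0,0,0,0],[0,0,0.014,0,0,0,0],[0,0,0,0,0,0,0],[0,0,0,0,0,0,0.035],[0,0,0,0,0,0,0.035],[0,0,0,0,0,0,0.035],[0,0,-0.05,0,0,0,0.035],[0,0,-0.06,0,0,0,0.08],[0,0,0,0,0,0,0.08]]},
)

```text
time: 15.7
tcp_pos: [0.6258, 0.187, 0.1478]
tool_rot: [0.999, -0.055, 0.004, -0.002]
wrist_force: [0.0, 0.8, -0.4]
grip_width: 0.0701
gripper_force: 0.0
```

Run:
```python
from h import *
delta(.4614,.0127,.13,3.1176)
```

```text
tcp [0.6258 0.187  0.1478] tool shift [-0.1446  0.1912  0.0159] t 15.7
rz tool 1.4856815853415357 q7 -2.2037563955773223 tool z [ 0.0089  0.0026 -1.    ]
```

pendant(
  rows={"ticks":[[-0.0361,0.0478,0.003,0,0,0,0.08],[-0.0361,0.0478,0.003,0,0,0,0.08],[-0.0361,0.0478,0.003,0,0,0,0.08],[-0.0361,0.0478,0.003,0,0,0,0.08],[0,0,0,0,0,-0.166,0.08],[0,0,0,0,0,-0.166,0.08],[0,0,0,0,0,-0.166,0.08],[0,0,0,0,0,-0.166,0.08],[0,0,0,0,0,-0.166,0.08],[0,0,0,0,0,-0.166,0.08]]},
)

```text
time: 16.95
tcp_pos: [0.4585, 0.0114, 0.1295]
tool_rot: [0.902, 0.432, -0.0, 0.0]
wrist_force: [0.2, -0.2, 0.6]
grip_width: 0.0799
gripper_force: 0.0
```

pendant(
  rows={"ticks":[[0,0,0,0,0,-0.166,0.08],[0,0,0,0,0,-0.166,0.08],[0,0,0,0,0,-0.166,0.08],[0,0,0,0,0,-0.162,0.08],[0,0,0,0,0,0,0.08],[0,0,0,0,0,0,0.08]]},
)

```text
time: 17.7
tcp_pos: [0.4587, 0.0113, 0.1297]
tool_rot: [0.717, 0.697, -0.0, -0.0]
wrist_force: [0.6, -0.1, 0.1]
grip_width: 0.0797
gripper_force: 0.0
```

Run:
```python
from h import *
delta(.4614,.0127,.027,3.1176)
a=ctrl.camera("wrist");b=ctrl.camera("top")
cv2.imwrite("pics/w6.png",np.vstack([a,b[80:180,200:520].repeat(2,0).repeat(2,1)])[...,::-1])
```

```text
tcp [0.4587 0.0113 0.1297] tool shift [0.0015 0.0027 0.1027] t 17.7
rz tool -0.0036338106095783473 q7 -0.21586257576288795 tool z [-0.0001 -0.0001 -1.    ]
```

View pics/w6.png

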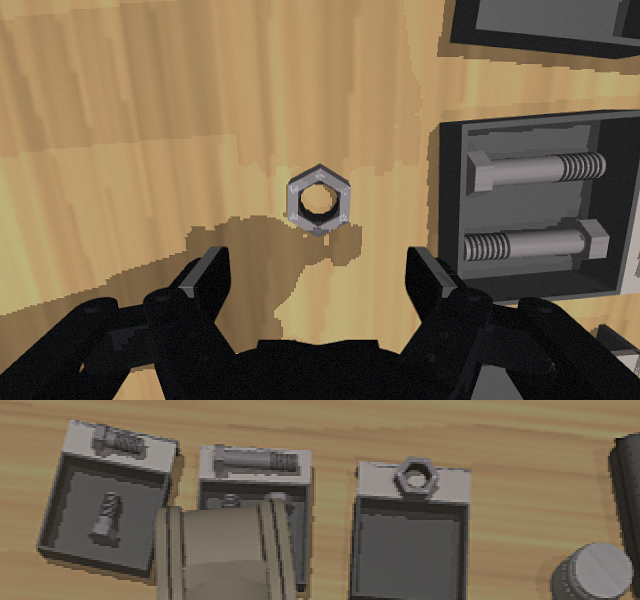

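Short_a lies in the left bin. The wrist view shows nut_L's flats upright, with its top-face centre at (319,198).

Run:
```python
from h import *
m=ctrl.camera_model("wrist")
w=world(m,[(319,198)],.024)[0];print(w);delta(w[0],w[1],.023)
```

```text
[0.4602 0.017  0.024 ]
tcp [0.4587 0.0114 0.1298] tool shift [0.0057 0.0013 0.1068] t 17.8
```

pendant(
  rows={"ticks":[[0.004,0.001,0.05,0,0,0,0.08],[0,0,0.045,0,0,0,0.08],[0,0,0.011,0,0,0,0.08],[0,0,0,0,0,0,0],[0,0,0,0,0,0,0],[0,0,0,0,0,0,0],[0,0,0,0,0,0,0],[0,0,-0.05,0,0,0,0],[0,0,-0.06,0,0,0,0],[0,0,0,0,0,0,0]]},
)

```text
time: 19.05
tcp_pos: [0.4631, 0.0156, 0.1394]
tool_rot: [0.716, 0.698, 0.003, 0.004]
wrist_force: [0.4, -0.8, -2.8]
grip_width: 0.0449
gripper_force: 63.0
```

Run:
```python
from h import *
yaw=.04;c=np.array([.6188,-.1907]);y=np.array([-np.sin(yaw),np.cos(yaw)])
for k in(.031,-.031):
    p=c+y*k;print(p);delta(*p,.13,yaw+np.pi)
```

```text
[ 0.6176 -0.1597]
tcp [0.4631 0.0156 0.1394] tool shift [-0.1715  0.1586  0.0112] t 19.05
rz tool -0.0642879085569561 q7 -0.22053892264877592 tool z [ 0.01   -0.0015 -0.9999]
[ 0.62   -0.2217]
tcp [0.4631 0.0156 0.1394] tool shift [-0.2333  0.1626  0.0113] t 19.05
rz tool -0.0642879085569561 q7 -0.22053892264877592 tool z [ 0.01   -0.0015 -0.9999]
```

pendant(
  rows={"ticks":[[-0.0467,0.0325,0.001,0,0,0,0],[-0.0467,0.0325,0.001,0,0,0,0],[-0.0467,0.0325,0.001,0,0,0,0],[-0.0467,0.0325,0.001,0,0,0,0],[-0.0467,0.0325,0.001,0,0,0,0],[0,0,0,0,0,-0.062,0],[0,0,0,0,0,0,0],[0,0,0,0,0,0,0]]},
)

```text
time: 20.05
tcp_pos: [0.6166, -0.221, 0.129]
tool_rot: [0.694, 0.72, 0.0, -0.0]
wrist_force: [-1.5, 0.6, -2.4]
grip_width: 0.0448
gripper_force: 63.0
```

```bash
python3 -c "
from h import *
delta(.62,-.2217,.029,.04+np.pi)"
```

```text
tcp [ 0.6166 -0.221   0.129 ] tool shift [-0.0008  0.0034  0.1   ] t 20.05
rz tool -0.0021352253601341076 q7 0.15646592268295986 tool z [-0.0001  0.0002 -1.    ]
```

pendant(
  rows={"ticks":[[-0.001,0.0035,0.05,0,0,0,0],[0,0,0.035,0,0,0,0],[0,0,0.014,0,0,0,0],[0,0,0,0,0,0,0],[0,0,0,0,0,0,0.06],[0,0,0,0,0,0,0.06],[0,0,0,0,0,0,0.06],[0,0,-0.05,0,0,0,0.06],[0,0,-0.06,0,0,0,0.08],[0,0,0,0,0,0,0.08]]},
)

```text
time: 21.3
tcp_pos: [0.6232, -0.2234, 0.1459]
tool_rot: [0.694, 0.72, 0.002, 0.004]
wrist_force: [-0.3, 0.5, -0.4]
grip_width: 0.0801
gripper_force: 0.0
```

Run:
```python
from h import *
delta(.4305,-.149,.13,2.9834)
```

```text
tcp [ 0.6232 -0.2234  0.1459] tool shift [ 0.0817 -0.1898  0.0139] t 21.3
rz tool 0.1960459281853657 q7 0.1603436200344092 tool z [ 0.0089 -0.0031 -1.    ]
```

pendant(
  rows={"ticks":[[0.0204,-0.0474,0.003,0,0,0,0.08],[0.0204,-0.0474,0.003,0,0,0,0.08],[0.0204,-0.0474,0.003,0,0,0,0.08],[0.0204,-0.0474,0.003,0,0,0,0.08],[0,0,0,0,0,0.1,0.08],[0,0,0,0,0,0.096,0.08],[0,0,0,0,0,0,0.08],[0,0,0,0,0,0,0.08]]},
)

```text
time: 22.3
tcp_pos: [0.4277, -0.1484, 0.1277]
tool_rot: [0.76, 0.65, -0.0, -0.0]
wrist_force: [-0.8, -0.1, 0.1]
grip_width: 0.0797
gripper_force: 0.0
```

Run:
```python
from h import *
delta(.4305,-.149,.023,2.9834)
cv2.imwrite("pics/w7.png",ctrl.camera("wrist")[...,::-1])
```

```text
tcp [ 0.4277 -0.1484  0.1277] tool shift [-0.0001  0.0029  0.1047] t 22.3
rz tool 0.0024061456951276483 q7 0.029978788001953895 tool z [-0.0002  0.0001 -1.    ]
```

View pics/w7.png

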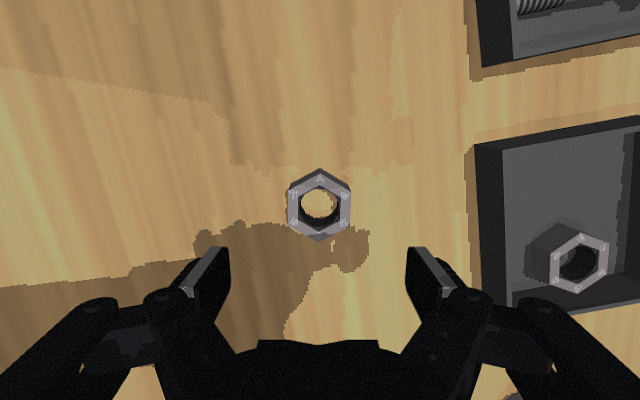

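The first nut lies flat in the nut bin at (575,262). nut_R is centred between the fingers at (319,205) with its flats aligned, so I grasp it.

pendant(
  rows={"ticks":[[0,0.001,0.05,0,0,0,0.08],[0,0,0.045,0,0,0,0.08],[0,0,0.01,0,0,0,0.08],[0,0,0,0,0,0,0],[0,0,0,0,0,0,0],[0,0,0,0,0,0,0],[0,0,0,0,0,0,0],[0,0,-0.05,0,0,0,0],[0,0,-0.06,0,0,0,0],[0,0,0,0,0,0,0]]},
)

```text
time: 23.6
tcp_pos: [0.4318, -0.1496, 0.1384]
tool_rot: [0.761, 0.649, 0.002, 0.005]
wrist_force: [-0.2, -0.6, -2.4]
grip_width: 0.0444
gripper_force: 63.1
```

Run:
```python
from h import *
delta(.6176,-.158,.13,.04+np.pi)
```

```text
tcp [ 0.4318 -0.1496  0.1384] tool shift [0.021  0.1848 0.0101] t 23.6
rz tool -0.19789706525820705 q7 0.029932439893602503 tool z [ 0.0091 -0.0047 -0.9999]
```

pendant(
  rows={"ticks":[[0.0053,0.0462,0.001,0,0,0,0],[0.0053,0.0462,0.001,0,0,0,0],[0.0053,0.0462,0.001,0,0,0,0],[0.0053,0.0462,0.001,0,0,0,0],[0,0,0,0,0,-0.1,0],[0,0,0,0,0,-0.098,0],[0,0,0,0,0,0,0],[0,0,0,0,0,0,0]]},
)

```text
time: 24.6
tcp_pos: [0.6143, -0.1569, 0.1289]
tool_rot: [0.694, 0.72, -0.0, 0.0]
wrist_force: [0.4, 0.6, -2.0]
grip_width: 0.0447
gripper_force: 63.1
```

Run:
```python
from h import *
delta(.6176,-.158,.029,.04+np.pi)
m=ctrl.camera_model("top");c=np.linalg.inv(m["pose"])
cv2.imwrite("pics/w8.png",ctrl.camera("wrist")[...,::-1])
```

```text
tcp [ 0.6143 -0.1569  0.1289] tool shift [-0.0012  0.0032  0.0999] t 24.6
rz tool -0.002269923089357029 q7 0.030341357079898806 tool z [-0.     -0.0002 -1.    ]
```

View pics/w8.png

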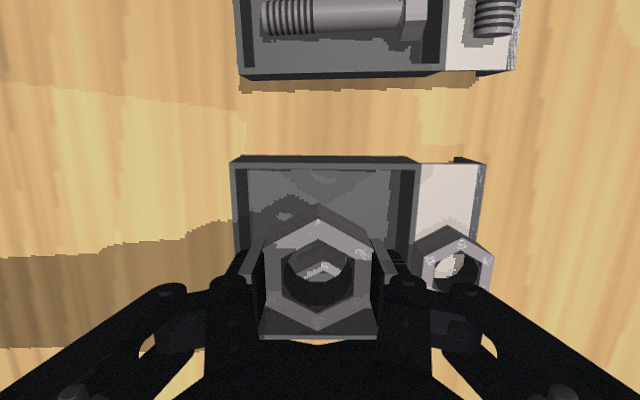

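The nut is held level over the near-centre part of the nut bin. That was my 14th and last picture, so I'll do the final check numerically.

pendant(
  rows={"ticks":[[-0.001,0.0032,0.05,0,0,0,0],[0,0,0.035,0,0,0,0],[0,0,0.014,0,0,0,0],[0,0,0,0,0,0,0],[0,0,0,0,0,0,0.06],[0,0,0,0,0,0,0.06],[0,0,0,0,0,0,0.06],[0,0,-0.05,0,0,0,0.06],[0,0,-0.06,0,0,0,0.08],[0,0,-0.06,0,0,0,0.08]]},
)

```text
time: 25.9
tcp_pos: [0.6175, -0.1576, 0.2019]
tool_rot: [0.693, 0.721, 0.0, 0.0]
wrist_force: [0.7, 0.7, 0.4]
grip_width: 0.0803
gripper_force: 0.0
```

pendant(
  rows={"ticks":[[0.055,-0.02,0,0,0,0,0.08],[0.055,-0.02,0,0,0,0,0.08],[0.055,-0.02,0,0,0,0,0.08],[0.055,-0.02,0,0,0,0,0.08],[0.055,-0.02,0,0,0,0,0.08],[0.055,-0.02,0,0,0,0,0.08],[0.055,-0.02,0,0,0,0,0.08],[0.055,-0.02,0,0,0,0,0.08],[0,0,0,0,0,0,0.08],[0,0,0,0,0,0,0.08]]},
)

```text
time: 27.15
tcp_pos: [0.4405, 0.2752, 0.1999]
tool_rot: [0.693, 0.721, -0.0, 0.0]
wrist_force: [-0.3, -0.0, 0.4]
grip_width: 0.0798
gripper_force: 0.0
```

Run:
```python
from h import *
im=ctrl.camera("top");cv2.imwrite("pics/top2.png",im[...,::-1]);m=ctrl.camera_model("top")
# bright steel blobs on the dark bin floor of the nut bin
g=cv2.cvtColor(im,cv2.COLOR_RGB2GRAY)[124:184,376:434]
print("\n".join(" ".join("%3d"%v for v in r[::2]) for r in g[::3]))
old=cv2.imread("pics/top0.png")[...,::-1].astype(int)
d=np.abs(im.astype(int)-old).sum(2)
for n,(x,y,w,h) in dict(bottle=(145,98,40,45),tin=(473,148,45,42),nutR0=(368,220,28,25)).items(): print(n,(d[y:y+h,x:x+w]>60).sum())
```

```text
136 144 153 151 151 151 151 151 149 150 147 116  47 116 135 117 116 117 117 117  90  87 153 149 149 149 150 149 150
140 116 117 131 140 153 163 162 161 159 157 154  69  51  49  50  48  45  42  84 133 152 150 148 150 149 150 149 149
144  69  55  40  38  39  36  36  34  34  46  44  59  53  55  59  59  59  54  67  96  91 115 140 138 163 161 160 159
108  72  48  39  40  40  40  41  41  40  42  42  41  42  40  41  42  42  43  42  41  41  40  40  39  38  38  36  36
 96  71  55  52  54  55  52  54  57  56  56  56  57  58  58  59  60  53  50  49  45  45  40  40  41  42  43  41  50
101  76  74  81  82  82  81  82  82  82  82  83  81  85  52  51  52  52  53  52  51  51  52  52  53  51  51  42  52
 79  81  51  83  82  81  79  81  80  80  82  80  81  82  81  80  80  79  82  80  81  80  81  80  81  78  
[... 845 characters left out ...]
4  56  53  53  52  55  71  84  82  82  82  79  56  49  46  45  45  53  64  50  64  69  42  67
 73  58  85  81  83  85  87  86  85  86  84  81  83  82  80  81  82  84  49  52  54  57  57  55  72  76  66  43  69
 73  55  86  82  82  82  81  83  83  82  83  81  83  82  81  82  83  81  80  82  82  82  82  81  83  76  66  42  68
 77  52  84  82  82  82  82  82  83  81  82  81  82  82  82  82  81  81  81  81  82  81  81  82  77  76  68  41  73
 38  39  36  48  47  60  75  75  90  90  88  86  87  85  83  85  82  82  83  82  81  80  82  82  77  76  61  40  71
 47  38  33  34  36  37  38  39  40  42  39  40  41  40  42  41  41  39  38  37  37  38  49  47  61  75  75  91  80
bottle 225
tin 0
nutR0 355
```

pendant(
  rows={"ticks":[[-0.06,0,0,0,0,0,0.08],[-0.06,0,0,0,0,0,0.08],[-0.06,0,0,0,0,0,0.08],[-0.06,0,0,0,0,0,0.08],[-0.06,0,0,0,0,0,0.08],[-0.06,0,0,0,0,0,0.08],[-0.06,-0.01,0,0,0,0,0.08],[-0.06,0,0,0,0,0,0.08],[-0.06,0,0,0,0,0,0.08],[0,0,0,0,0,0,0.08]]},
)

```text
time: 28.45
tcp_pos: [0.4496, -0.2709, 0.1994]
tool_rot: [0.696, 0.718, -0.001, 0.0]
wrist_force: [0.2, 1.1, -0.1]
grip_width: 0.0801
gripper_force: 0.0
```

Run:
```python
from h import *
im=ctrl.camera("top")
old=cv2.imread("pics/top0.png")[...,::-1].astype(int)
d=np.abs(im.astype(int)-old).sum(2)
for n,(x,y,w,h) in dict(bottle=(145,98,40,45),tin=(473,148,45,42)).items(): print(n,(d[y:y+h,x:x+w]>60).sum())
g=cv2.cvtColor(im,cv2.COLOR_RGB2GRAY)[118:166,222:282]
print("\n".join(" ".join("%3d"%v for v in r[::2]) for r in g[::3]))
```

```text
bottle 0
tin 1155
137 137 144  75  39  49  56  77  85  84  86  86  88  88  68  48  49  51  54  56  53  42  39  40  41  41  42  40  38  37
134 134 114  52  41  53  55  86  84  84  84  83  83  84  84  82  82  83  85  87  87  88  46  49  51  54  56  52  46  38
135 140  88  39  41  55  52  86  84  84  83  82  84  83  83  83  82  83  82  83  82  83  82  84  82  83  85  87  87  64
132 129  63  40  50  53  87  85  84  84  84  84  83  84  83  70  52  48  93  83  82  83  81  81  82  82  82  82  82  80
135 102  43  43  55  52  87  84  85  83  84  83  83  85  85  64  47  67  67  69  83  83  82  83  82  82  83  81  83  85
133  77  41  49  59  52  86  85  84  85  84  84  83  83  60  64  55  74  50  46  85  82  82  83  82  83  81  83  78  65
112  54  44  56  54  87  85  84  86  85  85  84  85  85  72 107  51  73  44  49  85  84  82  83  83  83  82  83  83  56
 90  40  43  58  53  87  86  84  85  84  83  84  83  77 105 117 104  53  51  87  85  83  
[... 290 characters left out ...]
  85  86  87  86  86  85  68  52  56  51  51  64  73  84  87  84  83  83  84  84  84  81  79  36  89
 46  56  56  89  85  85  86  85  85  86  85  86  67  50  53  54  55  54  51  88  85  84  84  84  83  84  82  66  44  93
 91  97  87  89  88  86  86  86  85  86  84  86  85  85  86  85  87  87  88  85  84  85  84  84  85  85  85  41  80  88
 43  46  47  44  43  40  53  78  92  90  88  87  85  85  85  84  85  85  84  84  84  84  84  85  85  81  83  37  87  82
137  86  91  93  78  49  41  42  42  43  43  41  40  44  72  86  91  88  87  86  85  87  87  86  86  84  58  67  93 118
127 128 128 130 132  77  80  85  86  87  91  77  54  37  39  44  43  44  43  42  47  68  86  92  88  91  45  83  94 122
```

All five pieces are flat in their bins. The bottle and the tin each matched the first picture exactly when the arm wasn't over them. Handing in.

```bash
python3 -c "
from station import ctrl
print(ctrl.sign_off())"
```

```text
the job is handed in; nothing more can be done
None
```

All five fixings are sorted flat and side by side into their matching bins, the bottle and tin are unmoved in the top view, and the job was handed in after about 28.5 s of robot time.

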